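Stack the teapot on its kettle and turn the heat to low

TASK

The tea is to steep: set the small teapot on the kettle, its tapered foot lowered (not dropped) into the kettle's flared mouth until it sits level and fully home, and let go of it. Keep the teapot upright all the way and leave the kettle standing on the hotplate. Also turn the hotplate's knob down so that its pointer is at the low mark (the smallest red dot), and leave the glasses and the tea tin where they are.

Things in the scene. Friction and masses are not known exactly. Their poses are not given: they have to be found in the camera images.
- teapot: Small steel teapot, closed lid, 0.25 to 0.55 kg, body 120 mm wide, 79 mm high to the top of its lid (91 to the lid's wooden button). Origin: centre of its underside, z up. Its foot is a cone, 74 mm across at the underside and 94 mm across 16 mm higher, where a flat shoulder 110 mm across begins. The spout points along its +x and ends 97 mm from the axis. A fixed handle arches over it, in its x-z plane. It starts upright on the table.
- teapot_grip (a point): Middle of the teapot's handle: a straight, level round wooden bar 14 mm thick and 60 mm long, along the teapot's x axis, 128 mm above its underside. 30 mm are free under the bar.
- kettle: Wide steel kettle, about 1.3 kg, loose on the hotplate, 156 mm wide, 104 mm high, without lid. Origin: centre of its underside, z up. Spout along its +x to 125 mm from the axis and up to 98 mm high, black handle along its -x to 132 mm, up to 84 mm high.
- kettle_mouth (a point): Centre of the kettle's mouth, in the plane of its rim, 104 mm above its underside. The mouth flares: inside it is a cone 97 mm across at the rim and 73 mm across 20 mm below, open into the kettle; it takes the teapot's foot with about 1 mm of play all round. Fully home, the teapot's shoulder lies on the rim, and its underside 16 mm below this point (88 mm above the kettle's underside). Polished steel on steel: the foot slides to the centre if let in up to 8 mm off.
- hotplate: Fixed white hotplate, a box 240 mm (its x) by 360 mm (its y), its top 34 mm above the table. Origin on the table, under the centre of the round black iron plate (180 mm across, 44 mm above the table) on which the kettle stands; the box reaches 120 mm to +y and 240 mm to -y, and the knob stands at -y.
- plate_centre (a point): Centre of the top of the hotplate's round iron plate.
- heat (a joint): The hotplate's knob, rad: 0 = off, pointer to the hotplate's +x; it grows as the knob turns clockwise seen from above (more heat), up to 2.6. Low (smallest red dot) is 1.05, middle 1.75, high (largest dot) 2.45. Light friction (0.05 N m), stays where it is left.
- heat_grip (a point): Point to grip on the knob, on its axis, which is vertical, 58 mm above the table. The knob has a bar 44 mm long, 13 mm thick, 26 mm tall (45 to 69 mm above the table) on a 48 mm round skirt. This point turns with the knob: its x axis lies along the bar, towards the white pointer line.
- low_mark (a point): The low mark: the smallest (8 mm) of the three red dots on the hotplate beside the knob, 40 mm from the knob's axis.
- glass_a: Clear tea glass, 54 mm wide, 85 mm high; origin: centre of its underside. To be left alone.
- glass_b: Amber tea glass, 54 mm wide, 85 mm high; origin: centre of its underside. To be left alone.
- tea_tin: Round green tea tin with a brass lid, 74 mm wide, 111 mm high; origin: centre of its underside. To be left alone.

How it is judged:
By the outcome, as a careful person would: the job done as asked, in the order asked, and still so for the second after the job is handed in, with the robot touching nothing.
It also fails if it takes over 64 s, if anything falls off the work surface, if the arm or the gripper's body presses on something with over 40 N, if the wrist force passes 120 N, or if a joint passes its speed limit or range.

ROBOT

A 7-joint arm with a two-finger parallel gripper is mounted at the origin on the work surface. World frame = base frame: x ahead of the robot, y to its left, z up, the work surface at z = 0. Lengths are in m, angles in rad, forces in N, time in s.
With the tool pointing down it reaches from about 0.4 to 0.85 m from the base axis. Payload 6.9 kg.
Tool frame: the origin (TCP) lies midway between the tips of the shut fingers; the grasp point (between the pads) lies behind it (ctrl.pinch_z is the z of the grasp point in the tool frame, in m); z points along the fingers, y is the direction in which the jaws open and shut (so a half turn about z gives the same grasp; the last joint's range is limited). The gripper opens to 85 mm and grips with 20 to 120 N. Pads are 22 mm wide; open, the fingers measure 114 mm over their backs; the gripper's body (76 mm by 85 mm) begins 54 mm behind the grasp point. The pads swing forward as they close: fully open they stand 13 mm farther back than shut.
Start: joints at [1.304, 0.507, -0.238, 1.5, 0.126, 1.149, -0.155], TCP at [0.228, -0.582, 0.231] pointing down, gripper open.
Joint ranges: [-3.08, 3.08], [-0.24, 2.05], [-1.43, 1.35], [0, 2.5], [-1.52, 4.66], [0.17, 1.96], [-2.89, 2.89]. Speed limits (rad/s): [2.39, 2.39, 3.14, 3.14, 3.14, 3.14, 3.14].

INTERFACE

Orientations are given as a unit quaternion [w, x, y, z].
In Python, from station import ctrl, get_state, vision, ticket, models gives the robot as it stands. Calls block until the motion is done:
- ctrl.movep(position, orientation): joint-space move of the TCP to a pose.
- ctrl.movel(position, frame=None, max_speed=0.15): straight line of the TCP; frame=None keeps the orientation; max_speed is the mean speed in m/s.
- ctrl.set_joints(angles): joint-space move.
- ctrl.ungrasp() and ctrl.close_gripper(force=None): open the fingers fully, or close them until they stop; force is the grip in N (None keeps the last).
- ctrl.pause(seconds).
- ctrl.ik(position, orientation): joint angles nearest the present ones, or None.
- get_state(): the state.
- vision.grab_frame(name): name is "side" or "top"; returns (picture, depth): 400x640x3 uint8, blue, green, red; 400x640 float32, m along the optical axis (not along the pixel's ray), 0 where there is no reading.
- vision.camera_info(name): a dict with "mtx" (3x3 intrinsics, pixels), "dist_coeffs" ([k1, k2, p1, p2, k3] as OpenCV has them; the pictures are not rectified), "R" (3x3) and "t" (3): a world point X has camera coordinates R X + t. Camera axes: x right, y down, z forward; pixel columns grow to the right and rows downward; lengths in m; the calibration is good to about 2 mm. A picture is of the moment at which its call begins. camera_info takes no time and is no camera call.
A pose or a line that the arm cannot do raises ctrl.Unreachable and nothing moves.
- ticket.close_job(): hands the job in, once; it reports no verdict.
Trained networks look in the newest picture that a camera, given by its name, has taken for a name from the list of things; names that differ only in an ending like _2 or _b are one class to them, and where a whole thing is asked for, a point or a joint stands for the part that bears it (a point fixed in the world has none). Each returns a list of dicts, best first, with "p" (0 to 1); they miss things now and then, are a little off and sometimes report something else, mostly with a low value. They report only what shows in the picture. A call takes as long as a camera call.
- models.recognise(camera, target): "point" ([column, row] in pixels, amid what is visible of it).
- models.masks_of(camera, target): "mask" (400x640 bool, what is visible of it) and "point" ([column, row] in pixels, amid what is visible of it).
The state is a dict: "time": time; "qpos": joint angles; "qd": joint speeds; "tau": joint torques, N m; "tcp_pos": TCP position; "eef_rot": TCP orientation; "contact_force": force on the tool from outside, world axes, zero at the start; "wrist_torque": the same for the moment, N m; "width": finger opening in m.
Only numpy, scipy, OpenCV 4.12 (cv2) and the standard library are available. Lean on these libraries where they do the work, as an engineer would, in place of code of your own. Each camera call takes 0.05 s, during which the arm holds its last target.

## Working session

There is one attempt and no reset: what is moved stays moved. The work goes in short steps, each a Python script; the robot and the scene stay as the last script left them, time stands still between calls to the robot, and variables do not carry over. Pictures are saved under pics/ and viewed, and the job is handed in when it is done.

```bash
ls; mkdir -p pics; python3 - <<'E'
from station import ctrl, get_state, vision, models
import cv2, numpy as np
for c in ("side","top"):
    im,d=vision.grab_frame(c); cv2.imwrite(f"pics/{c}0.png",im); np.save(f"pics/{c}0.npy",d)
    i=vision.camera_info(c); print(c,np.round(i["mtx"],1).tolist(),np.round(i["dist_coeffs"],3),np.round(-np.array(i["R"]).T@i["t"],3),np.round(i["R"],3).tolist())
    for t in ("teapot","teapot_grip","kettle","kettle_mouth","heat_grip","heat","low_mark","hotplate","glass_a","tea_tin"):
        print(t,[(np.round(r["point"]).tolist(),round(r["p"],2)) for r in models.recognise(c,t)][:4])
s=get_state(); print({k:np.round(v,3).tolist() for k,v in s.items()}, ctrl.pinch_z)
E
```

```text
pics
side [[378.7, 0.0, 316.8], [0.0, 378.7, 197.8], [0.0, 0.0, 1.0]] [-0.056  0.     0.     0.     0.   ] [0.287 0.763 1.013] [[-0.928, -0.373, 0.017], [-0.29, 0.693, -0.66], [0.235, -0.618, -0.751]]
teapot [([377.0, 147.0], 0.56)]
teapot_grip [([376.0, 148.0], 0.82), ([317.0, 132.0], 0.6), ([333.0, 187.0], 0.58), ([303.0, 326.0], 0.44)]
kettle [([308.0, 216.0], 0.58)]
kettle_mouth [([304.0, 213.0], 0.87)]
heat_grip [([326.0, 228.0], 0.7), ([330.0, 187.0], 0.56)]
heat []
low_mark [([330.0, 224.0], 0.63), ([379.0, 145.0], 0.16)]
hotplate [([328.0, 223.0], 0.64)]
glass_a [([325.0, 232.0], 0.71), ([244.0, 318.0], 0.65), ([302.0, 326.0], 0.61)]
tea_tin [([318.0, 132.0], 0.7)]
top [[363.5, 0.0, 318.8], [0.0, 363.5, 206.1], [0.0, 0.0, 1.0]] [0.027 0.    0.    0.    0.   ] [0.375 0.05  1.007] [[-0.064, -0.998, -0.002], [-0.976, 0.063, -0.21], [0.21, -0.011, -0.978]]
teapot [([472.0, 241.0], 0.92)]
teapot_grip [([473.0, 240.0], 0.7)]
kettle [([307.0, 198.0], 0.58), ([472.0, 242.0], 0.33)]
kettle_mouth [([304.0, 205.0], 0.67)]
heat_grip [([373.0, 210.0], 0.46)]
heat [([371.0, 208.0], 0.61), ([472.0, 244.0], 0.53), ([304.0, 207.0], 0.43)]
low_mark [([343.0, 213.0], 0.83), ([166.0, 205.0], 0.4)]
hotplate [([343.0, 212.0], 0.79)]
glass_a [([166.0, 204.0], 0.8), ([181.0, 265.0], 0.57)]
tea_tin [([457.0, 154.0], 0.62)]
{'time': 1.1, 'qpos': [1.304, 0.508, -0.238, 1.5, 0.126, 1.149, -0.155], 'qd': [0.001, 0.002, 0.001, 0.001, 0.001, 0.001, -0.0], 'tau': [0.001, -62.038, -2.185, -24.996, 0.014, 0.003, -0.0], 'tcp_pos': [0.228, -0.582, 0.231], 'eef_rot': [-0.0, 0.983, 0.185, -0.0], 'contact_force': [0.023, 0.214, -0.03], 'wrist_torque': [0.031, -0.007, -0.008], 'width': 0.085} -0.0187
```

View pics/side0.png

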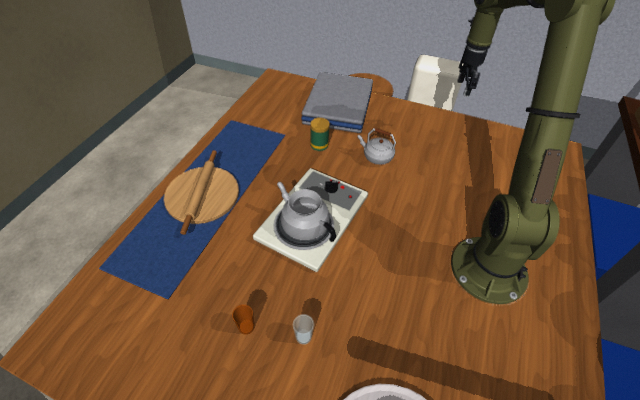

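View pics/top0.png

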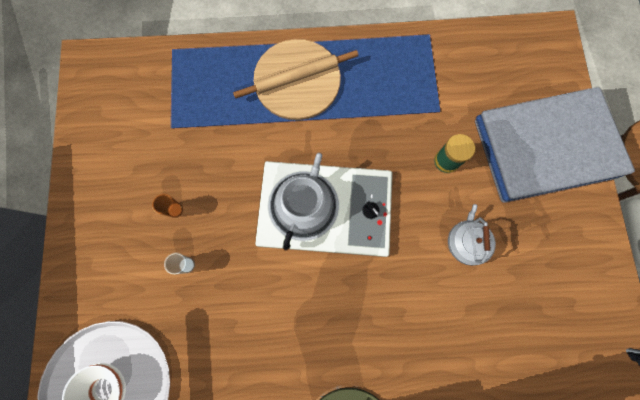

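The side picture shows the kettle at (304,215), the teapot at (378,148), the tin at (319,133) and the knob at (331,187). In the top picture the kettle is at (304,205), the knob at (373,209) and the teapot at (472,241), with its handle bar displaced to about (487,238). Next I'll zoom in and build helpers.

```bash
python3 - <<'E'
import cv2,numpy as np
a=cv2.imread("pics/top0.png");b=cv2.imread("pics/side0.png")
def z(im,x,y,w,h,s): return cv2.resize(im[y:y+h,x:x+w],(w*s,h*s),interpolation=cv2.INTER_CUBIC)
cv2.imwrite("pics/z1.png",np.hstack([z(a,340,165,60,95,6),z(a,435,195,70,95,6)]))
cv2.imwrite("pics/z2.png",np.hstack([z(b,300,165,70,60,6),z(b,350,120,60,60,6)]))
cv2.imwrite("pics/z3.png",np.hstack([z(a,250,145,150,120,5)]))
E
cat > h.py <<'E'
from station import ctrl, get_state, vision, models
import cv2, numpy as np
def ray(c,p):
    i=vision.camera_info(c); R=np.array(i["R"]);t=np.array(i["t"]).ravel()
    u=cv2.undistortPoints(np.array([[p]],float),np.array(i["mtx"]),np.array(i["dist_coeffs"]))[0,0]
    return -R.T@t, R.T@np.array([u[0],u[1],1.])
def atz(c,p,z):
    o,d=ray(c,p); return o+d*(z-o[2])/d[2]
def tri(ps,pt):
    A=[];b=[];L=[]
    for c,p in (("side",ps),("top",pt)):
        o,d=ray(c,p);d=d/np.linalg.norm(d);P=np.eye(3)-np.outer(d,d);A.append(P);b.append(P@o)
    X=np.linalg.solve(sum(A),sum(b)); return X,[float(np.linalg.norm(P@X-q)) for P,q in zip(A,b)]
def proj(c,X):
    i=vision.camera_info(c)
    return cv2.projectPoints(np.atleast_2d(X).astype(float),cv2.Rodrigues(np.array(i["R"]))[0],np.array(i["t"],float).ravel(),np.array(i["mtx"]),np.array(i["dist_coeffs"]))[0][:,0]
def cloud(c,d):
    i=vision.camera_info(c);v,u=np.indices(d.shape)
    n=cv2.undistortPoints(np.stack([u,v],-1).reshape(-1,1,2).astype(float),np.array(i["mtx"]),np.array(i["dist_coeffs"])).reshape(400,640,2)
    P=np.concatenate([n,np.ones((400,640,1))],-1)*d[...,None]
    return (P-np.array(i["t"]).ravel())@np.array(i["R"])
E
```

```text
(no output)
```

View pics/z1.png

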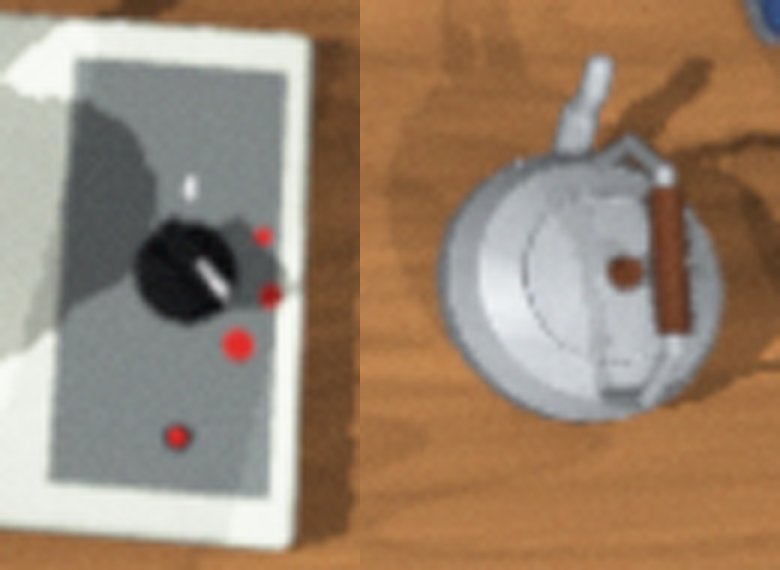

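View pics/z2.png

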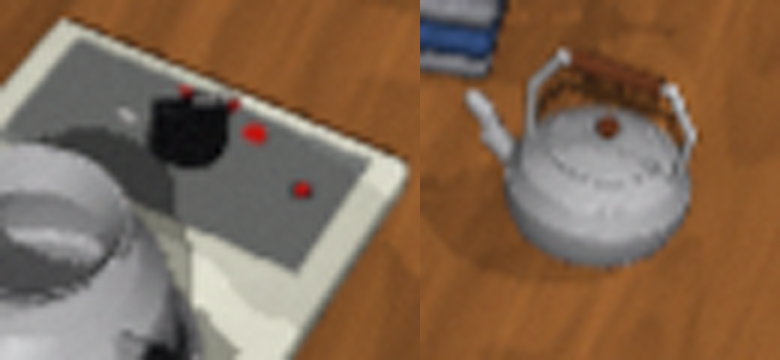

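View pics/z3.png

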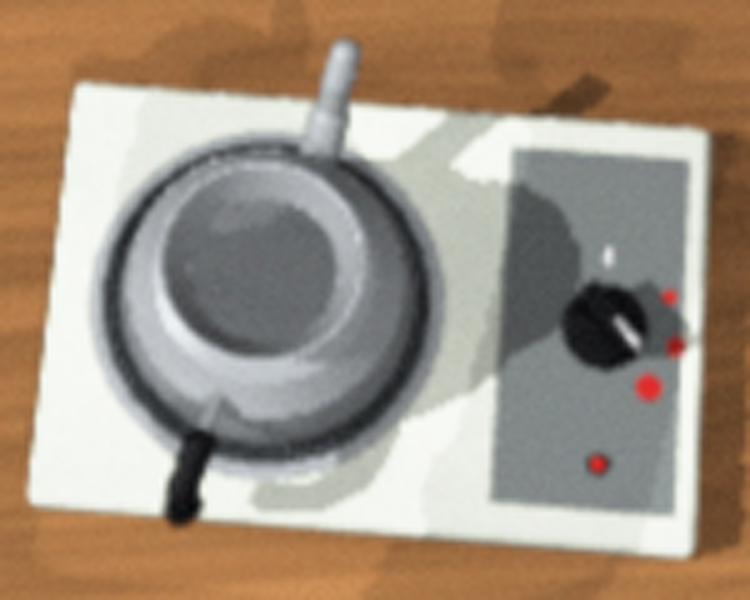

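```bash
python3 - <<'E'
from h import *
np.set_printoptions(precision=4,suppress=True)
q=lambda x,y,s,ox,oy:[(x+.5)/s-.5+ox,(y+.5)/s-.5+oy]
T=lambda x,y:q(x,y,6,340,165); U=lambda x,y:q(x-360,y,6,435,195)
S=lambda x,y:q(x,y,6,300,165); V=lambda x,y:q(x-420,y,6,350,120)
# bar ends
e1=tri(V(570,60),U(665,185)); e2=tri(V(668,86),U(676,332))
print("bar ends",e1,e2,"len",np.linalg.norm(e1[0]-e2[0]),"mid",(e1[0]+e2[0])/2)
b=[atz("top",U(x,y),.130) for x,y in((665,185),(676,332))];print("bar at z.13",b,np.mean(b,0),np.arctan2(*(b[0]-b[1])[1::-1]))
bs=[atz("side",V(x,y),.130) for x,y in((570,62),(668,84))];print("side",bs,np.mean(bs,0))
print("spout",tri(V(472,97),U(600,62)))
print("button",tri(V(607,125),U(626,272)))
for n,a,c,z in(("low",(185,91),(263,237),.034),("mid",(233,105),(270,295),.034),("high",(255,133),(238,345),.034),("zero",(128,115),(190,187),.034)):
    print(n,tri(S(*a),T(*c)), atz("top",T(*c),z),atz("side",S(*a),z))
print("knob pointer",atz("top",T(200,262),.069),atz("top",T(225,297),.069))
print("knob top tri",tri(S(190,103),T(210,277)))
# hotplate corners, z3 scale5
Z=lambda x,y:q(x,y,5,250,145)
print("corners",[atz("top",Z(x,y),.034)[:2] for x,y in((77,86),(709,131),(692,556),(28,505))])
# mouth: ellipse of the rim, outer edge at z=.148
for c,t in(("top","kettle"),("side","kettle"),("top","teapot")):
    d=np.load(f"pics/{c}0.npy")
    vision.grab_frame(c)
    m=models.masks_of(c,t)[0]["mask"];P=cloud(c,d)[m&(d>0)]
    print(c,t,m.sum(),"z pct",np.percentile(P[:,2],[1,50,90,95,98,99.5]))
    if t=="kettle":
        r=P[(P[:,2]>.140)&(P[:,2]<.155)]
        A=np.c_[2*r[:,:2],np.ones(len(r))];s=np.linalg.lstsq(A,(r[:,:2]**2).sum(1),rcond=None)[0]
        print("rim circ",s[:2],np.sqrt(s[2]+s[0]**2+s[1]**2),len(r),r[:,2].mean())
    else:
        r=P[P[:,2]>.11]; print("bar pts",len(r),r.mean(0),np.median(r,0))
E
```

```text
bar ends (array([ 0.4904, -0.3612,  0.1286]), [0.0006207122902878217, 0.0006207122902877049]) (array([ 0.4289, -0.3537,  0.134 ]), [0.0014971595802042842, 0.001497159580204275]) len 0.06221090638315708 mid [ 0.4596 -0.3574  0.1313]
bar at z.13 [array([ 0.4896, -0.3606,  0.13  ]), array([ 0.4306, -0.3554,  0.13  ])] [ 0.4601 -0.358   0.13  ] -0.08895743311998003
side [array([ 0.4902, -0.3575,  0.13  ]), array([ 0.4285, -0.3608,  0.13  ])] [ 0.4593 -0.3592  0.13  ]
spout (array([ 0.5517, -0.367 ,  0.0753]), [0.0004077372340181329, 0.0004077372340180328])
button (array([ 0.4599, -0.3575,  0.0894]), [0.0005782610529786112, 0.0005782610529785596])
low (array([ 0.5784, -0.1379,  0.0374]), [0.0007228824593721675, 0.0007228824593721794]) [ 0.5783 -0.1386  0.034 ] [ 0.5801 -0.141   0.034 ]
mid (array([ 0.5498, -0.1386,  0.037 ]), [0.0009540860790736794, 0.0009540860790736764]) [ 0.5513 -0.139   0.034 ] [ 0.5496 -0.1413  0.034 ]
high (array([ 0.5289, -0.1217,  0.0374]), [0.00013482337069324157, 0.00013482337069324577]) [ 0.5293 -0.1223  0.034 ] [ 0.5299 -0.1248  0.034 ]
zero (array([ 0.6035, -0.1072,  0.0364]), [0.00014209408359980197, 0.00014209408359990974]) [ 0.6039 -0.1076  0.034 ] [ 0.6044 -0.1094  0.034 ]
knob pointer [ 0.5616 -0.1032  0.069 ] [ 0.5454 -0.1126  0.069 ]
knob top tri (array([ 0.5609, -0.1076,  0.0615]), [0.004782966414670673, 0.004782966414670894])
corners [array([0.721 , 0.1811]), array([ 0.6716, -0.1704]), array([ 0.4375, -0.1364]), array([0.4873, 0.215 ])]
top kettle 2899 z pct [0.0435 0.111  0.1412 0.1453 0.1473 0.1488]
rim circ [0.5939 0.0757] 0.04937071551672714 332 0.14473159746945988
side kettle 2182 z pct [0.0456 0.1098 0.1404 0.1467 0.1492 0.1518]
rim circ [0.6021 0.0745] 0.04918011186287575 224 0.14613307403118275
top teapot 1843 z pct [-0.0006  0.0659  0.1239  0.132   0.134   0.1356]
bar pts 208 [ 0.4574 -0.356   0.1297] [ 0.4569 -0.3553  0.1312]
```

```bash
python3 - <<'E'
from h import *
np.set_printoptions(precision=4,suppress=True)
th=np.linspace(0,2*np.pi,200)
def draw(c,box,s,col,X,Y,zz,im):
    for r,z in zz:
        p=proj(c,np.c_[X+r*np.cos(th),Y+r*np.sin(th),0*th+z])
        p=((p-box[:2]+.5)*s-.5)
        cv2.polylines(im,[np.round(p*8).astype(np.int32)],True,col,1,cv2.LINE_AA,3)
out=[]
for c,box in(("top",(250,145,110,110)),("side",(260,165,90,90))):
    a=cv2.imread(f"pics/{c}0.png");x,y,w,h=box;s=400//w if c=="side" else 4
    im=cv2.resize(a[y:y+h,x:x+w],(w*s,h*s),interpolation=cv2.INTER_CUBIC)
    im0=im.copy()
    draw(c,np.array(box),s,(0,255,0),.5963,.0755,[(.0485,.148),(.0365,.128)],im)
    draw(c,np.array(box),s,(0,0,255),.5963,.0755,[(.09,.044)],im)
    out.append(np.vstack([im0,im])[:880]); cv2.imwrite(f"pics/ov_{c}.png",np.hstack([im0,im]))
# depth ridge: highest points
for c in("top","side"):
    d=np.load(f"pics/{c}0.npy");P=cloud(c,d).reshape(-1,3)
    k=(np.hypot(P[:,0]-.596,P[:,1]-.0755)<.075)&(P[:,2]>.12)
    P=P[k]
    from scipy.optimize import least_squares
    # inner cone fit: r = .0485-(.148-z)*.6
    f=lambda v,P:np.hypot(P[:,0]-v[0],P[:,1]-v[1])-(.0485-(.148+v[2]-P[:,2])*.6)
    v=np.array([.596,.0755,0])
    for _ in range(8):
        res=f(v,P);Q=P[(abs(res)<.006)&(P[:,2]<.1475)];v=least_squares(f,v,args=(Q,),loss="soft_l1",f_scale=.002).x
    print(c,v,len(Q),np.std(f(v,Q)))
E
```

```text
top [ 0.585   0.0799 -0.001 ] 591 0.0012089377369818956
side [ 0.5863  0.0808 -0.0011] 318 0.00235233858484005
```

View pics/ov_top.png

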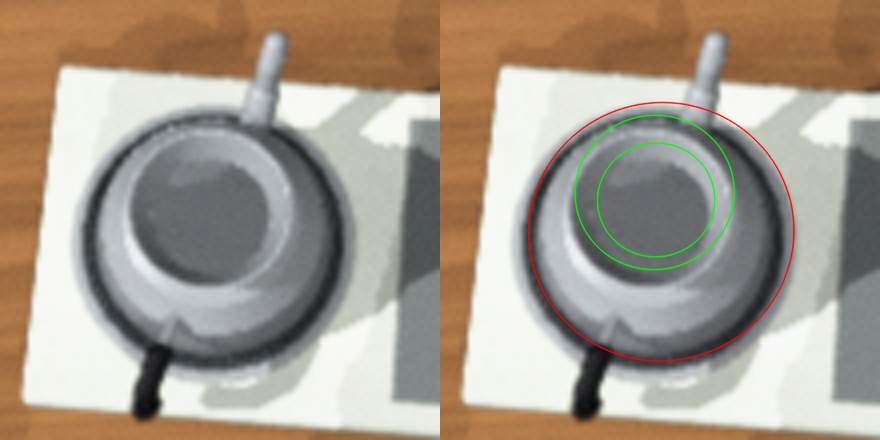

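View pics/ov_side.png

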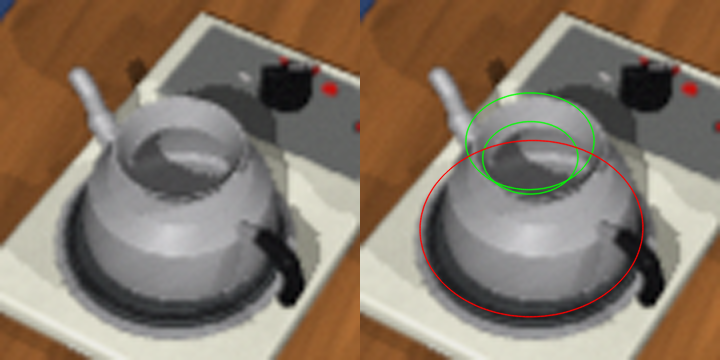

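```bash
cat >> h.py <<'E'
def quat(yaw): return [0.,float(np.cos(yaw/2)),float(np.sin(yaw/2)),0.]
def st(*extra):
    s=get_state();print("t",round(s["time"],2),"tcp",np.round(s["tcp_pos"],4),"F",np.round(s["contact_force"],2),"M",np.round(s["wrist_torque"],2),"w",round(float(s["width"]),4),*extra);return s
E
python3 - <<'E'
from h import *
th=np.linspace(0,2*np.pi,200);o=[]
for c,box in(("top",(250,145,100,100)),("side",(260,165,100,100))):
    a=cv2.imread(f"pics/{c}0.png");x,y,w,h=box;s=4
    im=cv2.resize(a[y:y+h,x:x+w],(w*s,h*s),interpolation=cv2.INTER_CUBIC)
    for r,z in((.0485,.148),(.0365,.128),(.078,.075)):
        p=((proj(c,np.c_[.5856+r*np.cos(th),.0803+r*np.sin(th),0*th+z])-[x,y]+.5)*s-.5)
        cv2.polylines(im,[np.round(p*8).astype(np.int32)],True,(0,255,0),1,cv2.LINE_AA,3)
    o.append(im)
cv2.imwrite("pics/ov2.png",np.hstack(o))
q=quat(-.1)
for p in([.46,-.358,.22],[.46,-.358,.113],[.46,-.358,.33],[.5856,.0803,.33],[.5856,.0803,.24]): print(np.round(ctrl.ik(p,q),2))
yk=-.14-2.45
for d in (0,.2,1.2,1.4): 
  for k in (0,np.pi):print(d,k,ctrl.ik([.563,-.101,.04],quat(yk+d+k)))
E
```

```text
[ 0.73  0.45 -0.17  1.63  0.09  1.07 -1.14]
[ 0.71  0.56 -0.15  1.77  0.1   0.82 -1.15]
[ 0.74  0.38 -0.19  1.44  0.07  1.33 -1.12]
[ 0.27  0.45 -0.73  1.41  0.3   1.39 -2.14]
[ 0.21  0.49 -0.63  1.58  0.31  1.17 -2.15]
0 0 [ 0.79906596  0.95659149 -1.22679262  1.85918064  1.01850459  1.12836127
  1.29964145]
0 3.141592653589793 [ 0.36233251  0.65995367 -0.35856323  1.86465546  0.3497427   0.67882956
 -1.22132022]
0.2 0 [ 0.79906596  0.95659149 -1.22679262  1.85918064  1.01850459  1.12836127
  1.49964145]
0.2 3.141592653589793 [ 0.39400838  0.66686848 -0.40978288  1.864233    0.39680894  0.69141293
 -1.06635497]
1.2 0 [ 0.04601463  0.64686162  0.13937079  1.86890523 -0.1415615   0.63530027
 -2.68909504]
1.2 3.141592653589793 [ 0.52314148  0.70891181 -0.62654556  1.86253764  0.58580121  0.7620896
 -0.24597076]
1.4 0 [ 0.08212362  0.64350582  0.08247805  1.86842331 -0.0836609   0.6329674
 -2.54512781]
1.4 3.141592653589793 [ 0.54430778  0.7183672  -0.66381883  1.86226522  0.61656238  0.77720454
 -0.07496975]
```

View pics/ov2.png

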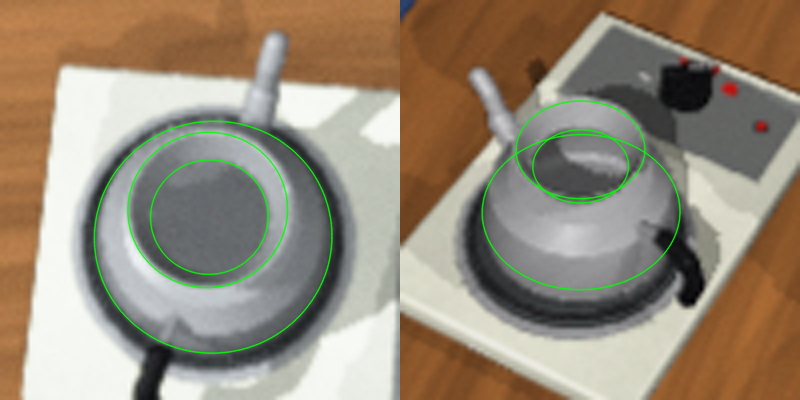

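The overlaid rim circle, centred at (0.5856, 0.0803, 0.148), sits on the kettle's rim in both views. Next I'll grasp the teapot.

```bash
python3 - <<'E'
from h import *
q=quat(-.1);x,y=.4598,-.3578
ctrl.movep([x,y,.21],q); st()
ctrl.movel([x,y,.113],max_speed=.1); st()
ctrl.close_gripper(force=40); st("closed")
ctrl.movel([x,y,.118],max_speed=.03); st()
ctrl.movel([x,y,.165],max_speed=.08); ctrl.pause(.2); st()
o=[]
for c,box in(("top",(420,180,100,100)),("side",(330,90,100,100))):
    a,d=vision.grab_frame(c);bx,by,w,h=box
    o.append(cv2.resize(a[by:by+h,bx:bx+w],(400,400),interpolation=cv2.INTER_CUBIC))
cv2.imwrite("pics/lift.png",np.hstack(o)); st()
E
```

```text
t 2.62 tcp [ 0.459  -0.3591  0.2101] F [-0.39 -0.06 -1.1 ] M [ 0.01  0.01 -0.03] w 0.0854
t 3.74 tcp [ 0.4601 -0.3581  0.1136] F [ 0.5  -0.11 -0.19] M [0.04 0.03 0.02] w 0.0855
t 4.4 tcp [ 0.4598 -0.3581  0.1132] F [-0.02 -0.01  1.27] M [-0.11  0.08  0.  ] w 0.0124 closed
t 4.72 tcp [ 0.4597 -0.3576  0.1179] F [ 1.44  0.76 -3.13] M [ 0.03  0.03 -0.02] w 0.0127
t 5.66 tcp [ 0.4595 -0.3576  0.1644] F [-0.19  0.71 -3.34] M [ 0.01  0.01 -0.01] w 0.013
t 5.76 tcp [ 0.4597 -0.3577  0.1646] F [-0.24 -0.13 -2.56] M [-0.01 -0.02 -0.03] w 0.0127
```

View pics/lift.png

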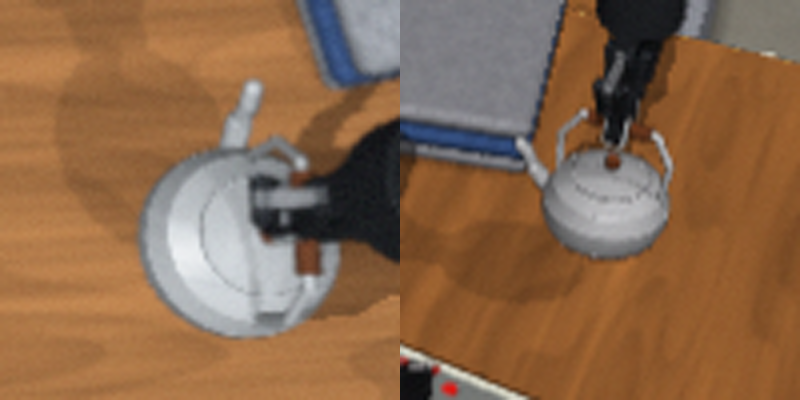

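Top at (295,200) and side at (615,120) show the teapot hanging level in the jaws, with a wrist load of about 3 N. Next I'll carry it over and look before lowering.

```bash
python3 - <<'E'
from h import *
ctrl.movel([.4598,-.3578,.33],max_speed=.12)
ctrl.movel([.5856,.0803,.33],max_speed=.13)
ctrl.movel([.5856,.0803,.272],max_speed=.08);ctrl.pause(.4); st()
o=[]
for c,box in(("top",(250,140,120,120)),("side",(245,120,120,120))):
    a,d=vision.grab_frame(c);bx,by,w,h=box;np.save(f"pics/{c}1.npy",d);cv2.imwrite(f"pics/{c}1.png",a)
    o.append(cv2.resize(a[by:by+h,bx:bx+w],(400,400),interpolation=cv2.INTER_CUBIC))
cv2.imwrite("pics/above.png",np.hstack(o)); st()
E
```

```text
t 12.22 tcp [0.5857 0.0803 0.2722] F [ 0.01 -0.86 -3.64] M [0.07 0.01 0.01] w 0.0129
t 12.32 tcp [0.5856 0.0803 0.2721] F [ 1.21 -0.45 -2.13] M [-0.    0.03  0.05] w 0.0121
```

View pics/above.png

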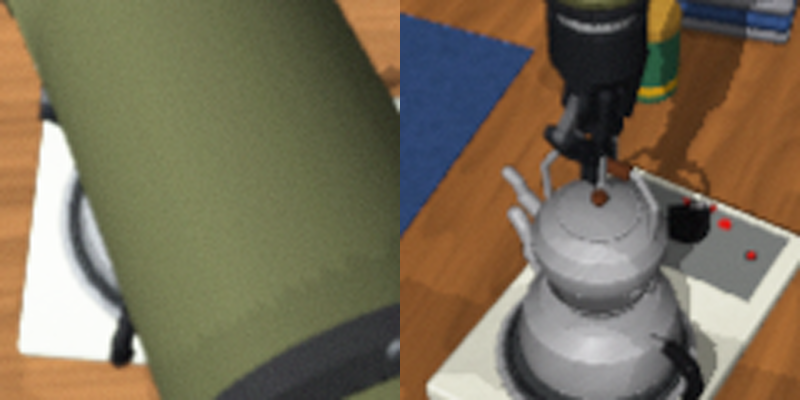

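The top view is blocked by the arm. The side view shows the teapot (600,240) centred over the kettle (603,310). Next I'll lower it in small steps while watching the force.

```bash
python3 - <<'E'
from h import *
def F():
    return np.mean([get_state()["contact_force"] for _ in range(1)],0)
f0=[]
for _ in range(5): ctrl.pause(.03); f0.append(get_state()["contact_force"])
f0=np.mean(f0,0);print("f0",f0.round(2))
x,y=.5856,.0803
for z in [.262,.256,.253,.251,.249,.2475,.2465,.2455,.2447,.244,.2435]:
    ctrl.movel([x,y,z],max_speed=.03)
    f=[]
    for _ in range(4): ctrl.pause(.03); f.append(get_state()["contact_force"])
    df=np.mean(f,0)-f0; s=get_state();print(z,np.round(s["tcp_pos"],4),df.round(2),np.round(s["wrist_torque"],2))
    if df[2]>6 or np.hypot(*df[:2])>8: break
st()
E
```

```text
f0 [-0.02  0.2  -3.04]
0.262 [0.5857 0.0803 0.2621] [ 0.19 -0.16  0.1 ] [ 0.   -0.01  0.01]
0.256 [0.5856 0.0803 0.256 ] [-0.04 -0.04  0.34] [-0.04  0.01  0.  ]
0.253 [0.5856 0.0803 0.253 ] [0.31 0.1  0.44] [ 0.02  0.12 -0.06]
0.251 [0.5856 0.0803 0.251 ] [-0.04 -0.46  0.06] [-0.   -0.03 -0.01]
0.249 [0.5856 0.0803 0.249 ] [ 0.41 -0.08  0.13] [ 0.07  0.   -0.02]
0.2475 [0.5856 0.0803 0.2475] [ 0.1  -0.41  0.29] [0.01 0.04 0.05]
0.2465 [0.5856 0.0803 0.2465] [-0.08 -0.11  0.13] [-0.01  0.02  0.03]
0.2455 [0.5856 0.0803 0.2455] [-0.07 -0.46  0.33] [-0.02 -0.02  0.04]
0.2447 [0.5858 0.0801 0.2451] [-0.68 -0.96  5.26] [-0.31  0.17 -0.01]
0.244 [0.5859 0.08   0.245 ] [-1.75 -1.94  9.75] [-0.41  0.46  0.05]
t 16.65 tcp [0.5859 0.08   0.245 ] F [-1.21 -1.65  7.43] M [-0.41  0.46  0.05] w 0.0127
```

Contact came at TCP z ≈ 0.2452, exactly where the fully home position was predicted, with almost no side force. I'll ease off, release and back away.

```bash
python3 - <<'E'
from h import *
ctrl.movel([.5856,.0803,.2449],max_speed=.03); ctrl.pause(.1); st()
ctrl.ungrasp(); st("open")
ctrl.movel([.5856,.0803,.34],max_speed=.1); st()
# move above knob
yk=-.14-2.45+np.pi
ctrl.movep([.563,-.101,.20],quat(yk)); st()
o=[]
for c,box in(("top",(250,140,120,120)),("side",(245,120,120,120))):
    a,d=vision.grab_frame(c);bx,by,w,h=box;np.save(f"pics/{c}2.npy",d);cv2.imwrite(f"pics/{c}2.png",a)
    o.append(cv2.resize(a[by:by+h,bx:bx+w],(400,400),interpolation=cv2.INTER_CUBIC))
cv2.imwrite("pics/rel.png",np.hstack(o)); st()
E
```

```text
t 17.0 tcp [0.5858 0.0801 0.2451] F [-0.82 -3.04  3.89] M [-0.35  0.12  0.03] w 0.0128
t 17.7 tcp [0.5856 0.0803 0.2449] F [ 0.2  -0.23 -0.4 ] M [-0.   -0.05 -0.  ] w 0.0852 open
t 18.8 tcp [0.5853 0.0802 0.3393] F [ 0.38 -0.56  0.49] M [-0.01  0.03  0.03] w 0.0857
t 19.72 tcp [ 0.5636 -0.0999  0.2005] F [0.49 0.05 0.62] M [-0.01 -0.04 -0.04] w 0.0852
t 19.82 tcp [ 0.564  -0.0992  0.201 ] F [-0.07  0.33 -0.02] M [-0.    0.01  0.02] w 0.0851
```

View pics/rel.png

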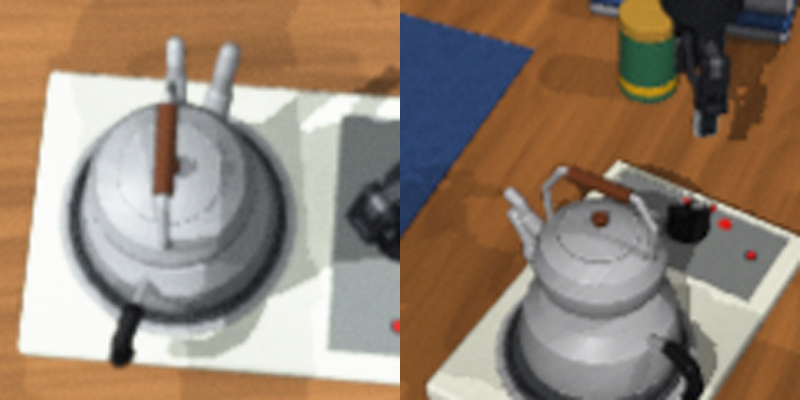

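View pics/side2.png

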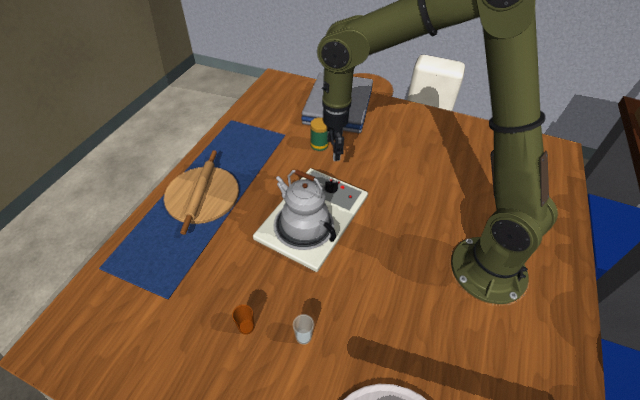

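View pics/top2.png

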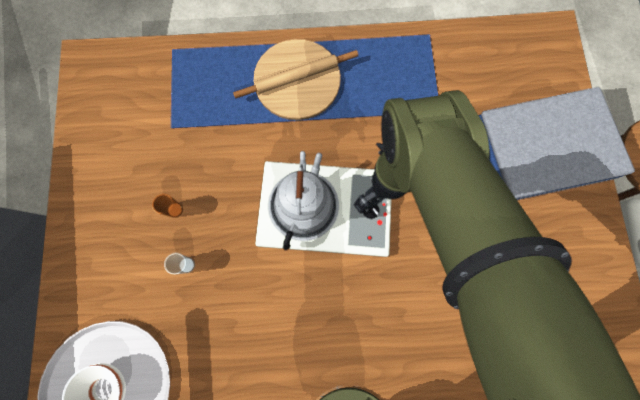

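```bash
python3 - <<'E'
from h import *
print(get_state()["qpos"].round(2) if hasattr(get_state()["qpos"],"round") else get_state()["qpos"])
for k in (0,np.pi):
  for d in (0,.7,1.4):
    j=ctrl.ik([.563,-.101,.045],quat(-.14-2.45+d+k)); print(k,d,np.round(j,2) if j is not None else None)
E
```

```text
[ 0.4   0.47 -0.41  1.69  0.21  1.03 -1.1 ]
0 0 [ 0.79  0.93 -1.19  1.86  0.98  1.1   1.33]
0 0.7 [-0.4   0.85  0.95  1.87 -0.88  0.91 -2.48]
0 1.4 [ 0.1   0.63  0.05  1.86 -0.05  0.64 -2.58]
3.141592653589793 0 [ 0.35  0.65 -0.34  1.86  0.32  0.68 -1.2 ]
3.141592653589793 0.7 [ 0.44  0.67 -0.48  1.86  0.45  0.72 -0.62]
3.141592653589793 1.4 [ 0.54  0.71 -0.66  1.86  0.6   0.78 -0.06]
```

The teapot is seated in both views and the arm is well clear. Next I'll grip the knob bar and turn it 1.4 rad counter-clockwise.

```bash
python3 - <<'E'
from h import *
q=quat(-.142-2.45+np.pi)
ctrl.movel([.563,-.101,.08],frame=q,max_speed=.12); st()
ctrl.movel([.563,-.101,.0505],max_speed=.05); st("down")
ctrl.close_gripper(force=25); st("closed")
j=np.array(get_state()["qpos"]);print(j.round(3), get_state()["eef_rot"])
E
```

```text
t 20.97 tcp [ 0.5635 -0.101   0.0807] F [-0.43  0.24 -0.31] M [-0.01  0.03  0.04] w 0.0858
t 21.71 tcp [ 0.5631 -0.1009  0.0504] F [-0.57 -0.36 -0.02] M [-0.01 -0.03  0.05] w 0.0854 down
t 22.37 tcp [ 0.5634 -0.1016  0.0508] F [ 0.78 -2.16  1.79] M [-0.46 -0.11  0.04] w 0.0123 closed
[ 0.351  0.642 -0.338  1.856  0.316  0.695 -1.192] [4.22922898e-04 9.62533843e-01 2.71161049e-01 3.26939973e-04]
```

```bash
python3 - <<'E'
from h import *
yaw=lambda:2*np.arctan2(get_state()["eef_rot"][2],get_state()["eef_rot"][1])
j=np.array(get_state()["qpos"])
tgt=-.142-1.05+np.pi
for f in(.35,.7,1.05):
    j2=j.copy();j2[6]+=f;ctrl.set_joints(j2);st(yaw())
for _ in range(2):
    j2[6]+=tgt-yaw();ctrl.set_joints(j2);ctrl.pause(.1)
s=st(yaw(),tgt)
E
```

```text
t 22.79 tcp [ 0.5635 -0.1018  0.0508] F [ 0.4  -2.33  0.72] M [-0.36 -0.18  0.08] w 0.0126 0.8951414111321206
t 23.22 tcp [ 0.5637 -0.1019  0.0508] F [ 2.27 -3.64 -1.21] M [-0.54 -0.5   0.01] w 0.0124 1.2429326735239767
t 23.64 tcp [ 0.5639 -0.1019  0.0508] F [ 4.22 -3.41 -3.32] M [-0.69 -0.71  0.02] w 0.0125 1.5922368843281327
t 24.52 tcp [ 0.5641 -0.1019  0.0508] F [ 4.02 -3.38 -2.78] M [-0.76 -0.9   0.06] w 0.0124 1.9495513385815144 1.9495926535897932
```

```bash
python3 - <<'E'
from h import *
ctrl.ungrasp(); st()
p=get_state()["tcp_pos"]
ctrl.movel([p[0],p[1],.16],max_speed=.1)
ctrl.movep([.42,-.38,.30],quat(.5)); ctrl.pause(.2);st()
o=[]
for c,box in(("top",(250,140,150,120)),("side",(255,125,120,120))):
    a,d=vision.grab_frame(c);bx,by,w,h=box;np.save(f"pics/{c}3.npy",d);cv2.imwrite(f"pics/{c}3.png",a)
cv2.imwrite("pics/fin.png",np.hstack([cv2.resize(cv2.imread("pics/top3.png")[165:260,340:400],(360,570),interpolation=cv2.INTER_CUBIC),cv2.resize(cv2.imread("pics/side3.png")[140:270,250:350],(438,570),interpolation=cv2.INTER_CUBIC)]))
E
```

```text
t 25.23 tcp [ 0.5633 -0.1015  0.0508] F [-0.04  0.51  0.27] M [-0.01 -0.01  0.03] w 0.0855
t 27.96 tcp [ 0.4207 -0.3789  0.2994] F [-0.18  0.53  0.22] M [-0.01 -0.04 -0.02] w 0.0857
```

View pics/fin.png

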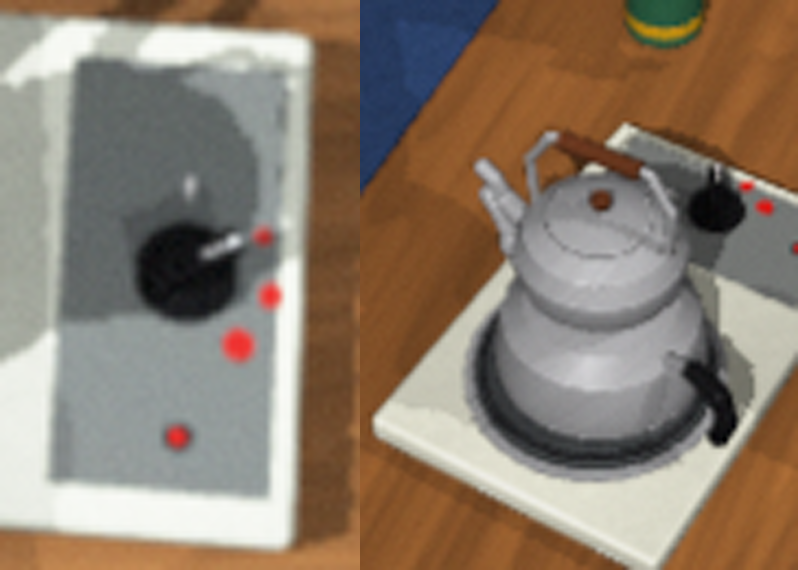

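View pics/top3.png

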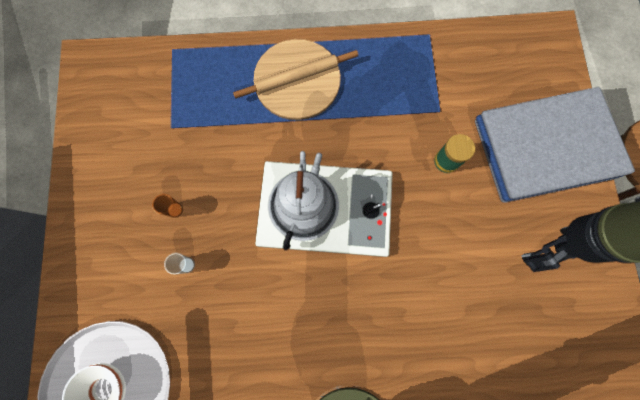

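```bash
python3 - <<'E'
from h import *
np.set_printoptions(precision=4,suppress=True)
T=lambda x,y:[(x+.5)/6-.5+340,(y+.5)/6-.5+165]
a,b=atz("top",T(203,256),.069),atz("top",T(240,240),.069)
w=np.arctan2(b[1]-a[1],b[0]-a[0]);print("pointer",a,b,"heat",-.142-w)
im=cv2.imread("pics/top3.png").astype(int);r=im[165:260,345:385]
h=cv2.cvtColor(im.astype(np.uint8),cv2.COLOR_BGR2HSV)
g=h[195:215,368:384];m=(g[...,1]<60)&(g[...,2]>110);
# teapot bar by colour in both
pts={}
for c,(x0,y0,x1,y1) in(("top",(285,160,312,205)),("side",(290,165,325,185))):
    I=cv2.cvtColor(cv2.imread(f"pics/{c}3.png"),cv2.COLOR_BGR2HSV)[y0:y1,x0:x1]
    m=((I[...,0]<14)&(I[...,1]>110)).astype(np.uint8)
    n,l,s,ce=cv2.connectedComponentsWithStats(m);k=1+np.argmax(s[1:,4])
    v,u=np.where(l==k);P=np.c_[u+x0,v+y0].astype(float);ctr=P.mean(0)
    ax=np.linalg.svd(P-ctr)[2][0];ax*=np.sign(ax[1] if c=="side" else ax[1]);t=(P-ctr)@ax
    pts[c]=[ctr,ctr+ax*t.min(),ctr+ax*t.max()];print(c,s[k,4],np.round(pts[c],1).tolist())
for i in range(3): print(tri(pts["side"][i],pts["top"][i]))
for c in("top","side"):
    d=np.load(f"pics/{c}3.npy");P=cloud(c,d).reshape(-1,3)
    k=(np.hypot(P[:,0]-.5856,P[:,1]-.0803)<.045)&(P[:,2]>.245);Q=P[k]
    s=np.linalg.lstsq(np.c_[Q[:,:2]-[.5856,.0803],np.ones(len(Q))],Q[:,2],rcond=None)[0];print(c,"bar depth",len(Q),Q.mean(0),"slope",s)
for t in("tea_tin","glass_a"):
    print(t,[(np.round(r["point"]).tolist(),round(r["p"],2)) for r in models.recognise("top",t)][:3])
E
```

```text
pointer [ 0.5642 -0.1047  0.069 ] [ 0.5703 -0.1216  0.069 ] heat 1.0818242830324187
top 122 [[299.2, 184.2], [299.9, 171.9], [298.5, 197.1]]
side 187 [[300.5, 173.6], [290.4, 172.4], [314.2, 175.3]]
(array([0.5914, 0.0803, 0.2619]), [0.005792729050005391, 0.005792729050005506])
(array([0.6228, 0.078 , 0.2517]), [0.0066776226331467506, 0.006677622633146748])
(array([0.5549, 0.0819, 0.274 ]), [0.00042171333561759756, 0.0004217133356172771])
top bar depth 213 [0.5824 0.0801 0.2634] slope [0.0217 0.0476 0.2635]
side bar depth 129 [0.5827 0.0828 0.2637] slope [ 0.0216 -0.3456  0.2646]
tea_tin [([451.0, 150.0], 0.91)]
glass_a [([165.0, 206.0], 0.84), ([182.0, 264.0], 0.58)]
```

```bash
python3 - <<'E'
from h import *
np.set_printoptions(precision=4,suppress=True)
for n,(x,y,z0) in(("0",(.4598,-.3578,0)),("3",(.5856,.0803,.132))):
  for c in("top","side"):
    d=np.load(f"pics/{c}{n}.npy");P=cloud(c,d).reshape(-1,3);r=np.hypot(P[:,0]-x,P[:,1]-y)
    Q=P[(r<.034)&(P[:,2]>z0+.118)];ax=np.array([np.cos(.1),-np.sin(.1)])
    s=np.linalg.lstsq(np.c_[(Q[:,:2]-[x,y])@ax,np.ones(len(Q))],Q[:,2],rcond=None)[0]
    L=P[(r<.03)&(P[:,2]>z0+.06)&(P[:,2]<z0+.1)]
    print(n,c,"bar z-z0",Q[:,2].mean()-z0,"slope",s[0],"lid z-z0",np.median(L[:,2])-z0)
E
```

```text
0 top bar z-z0 0.13189415745137242 slope -0.004512034947239065 lid z-z0 0.07646584751048754
0 side bar z-z0 0.1313821056801285 slope -0.021061408153639348 lid z-z0 0.07897513427445679
3 top bar z-z0 0.13216342878881338 slope 0.0030091133952894517 lid z-z0 0.07557258910126094
3 side bar z-z0 0.13305739455168386 slope 0.009852082477462382 lid z-z0 0.07868110341995127
```

The bar stands 132 mm higher than it did on the table and is level to within 1°, so the teapot is fully home. I'll hand the job in.

```bash
python3 -c "
from station import ticket,get_state
print(get_state()['time']);print(ticket.close_job())"
```

```text
28.1583
the job is handed in; nothing more can be done
None
```

The teapot is sitting in the kettle's mouth and released, the knob is at the low mark, and I handed the job in at about 28 s of robot time.

**Teapot:** I picked it up by the handle bar and carried it upright. I then lowered it in small steps until it touched at the predicted home height. The lowering push was under 10 N, with side force under 3 N. After release, the handle bar and lid are 132 mm higher than they were on the table, to within about 2 mm. That is the fully home height, and the bar is level to within about 1°.

**Knob:** I turned it from high to low. The gripper angle put it at 1.05 rad; the top picture reads about 1.08, which is within what that picture can resolve.

**Everything else:** In the last pictures the kettle stands on the hotplate. The glasses and tea tin show no movement beyond a few pixels of scatter in the network's position reports.

**Check that disagreed:** A colour-based measurement of the bar from both views came out inconsistent (rays 6–7 mm off). The side view's colour patch had probably merged with something else, so I used the depth readings from both cameras instead.

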